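# Take the left-hand cap off the fuel-gas outlet and park it

### The job

Take the red cap off the bench's fuel-gas outlet so that the torch can be connected, and park it upright, fully home, on the plain parking stud, then let go. Fuel gas has a left-hand thread: the cap comes off by turning it clockwise seen from above, so never tighten it down, pull it off before the thread lets go, or otherwise strain the thread, and never drop the cap. Leave the blue oxygen cap and the other things on the bench alone.

Things in the scene. Friction and masses are not known exactly. Their poses are not given: they have to be found in the camera images.
- cap_grip (a point): Loose red-topped brass screw cap, about 0.15 kg, 64 mm high, mouth down: round body 48 mm across, 36 mm high, and on it a red grip bar 56 mm long (this point's x), 14 mm thick (its y), 28 mm high. This point: centre of the bar, on the cap's axis, 14 mm below the bar's top, 50 mm above the rim; z up. It starts screwed on the fuel outlet; friction holds it when let go part-way.
- cap_rim (a point): Centre of the cap's lower rim, on its axis, 50 mm below cap_grip; same axes. The bore above it is 37 mm across, 30 mm deep, with three inward lugs near the mouth, tips 13 mm from the axis. The left-hand thread is coarse, so the cap climbs quickly, with 1 to 2 mm of axial play: go up with it by feel. It lets go after roughly 0.3 to 0.45 turn clockwise, to be found by feel.
- fuel_outlet: Fixed: foot 84 mm square, 12 mm high; red-banded flange to 35 mm; threaded post 34 mm across, to 66 mm. Origin: centre of underside, z up. Cap's rim starts 37 to 40 mm up; lower counts as tightening. A spring pin in the post pushes the cap up, 9 N falling to 4; once unscrewed the cap rests loose on it. Cap and outlet may bear on each other with at most about 35 N, 15 of it from the spring.
- oxygen_outlet: Fixed oxygen outlet, same shape, 101 mm high, with a blue band and a blue-topped cap that stays on. Not to be touched. Origin: centre of its underside.
- stud_seat (a point): Parking stud (fixed): steel foot 84 mm square and 12 mm high with a plain steel post 18 mm across standing 24 mm above the foot, its top 6 mm tapered to 10 mm. This point is on the post's axis at the top face of the foot, 12 mm above the bench, where the cap's rim rests when parked; z up.
- bead_jar: Amber glass jar with a black lid, 48 mm across, 65 mm high, loose bystander. Origin at the centre of its underside.
- rod_pot: White ceramic pot 72 mm across and 100 mm high with coloured glass rods standing to about 0.21 m, loose bystander. Origin at the centre of its underside.
- paddle: Black graphite paddle with wooden handle lying flat: plate 90 x 60 x 12 mm centred 60 mm along its +x, handle 110 mm long towards -x; loose bystander. Origin under the joint of handle and plate.
Not all that is in view belongs to the job. What is shaped like the part that bears cap_grip but green, pink or purple is not meant.

How it is judged:
By the outcome, as a careful person would: the job done as asked, in the order asked, and still so for the second after the job is handed in, with the robot touching nothing.
It also fails if it takes over 72 s, if anything falls off the work surface, if the arm or the gripper's body presses on something with over 40 N, if the wrist force passes 120 N, or if a joint passes its speed limit or range.

### The arm

A 6-joint arm with a two-finger parallel gripper is mounted at the origin on the work surface. World frame = base frame: x ahead of the robot, y to its left, z up, the work surface at z = 0. Lengths are in m, angles in rad, forces in N, time in s.
With the tool pointing down it reaches from about 0.275 to 0.875 m from the base axis. Payload 12.5 kg.
Tool frame: the origin (TCP) lies at the very end of the fingers, on their centre line; the grasp point (between the pads) lies 19 mm behind it (env.tcp_to_grasp is the distance from the TCP to the grasp point, in m); z points along the fingers, y is the direction in which the jaws open and shut (so a half turn about z gives the same grasp; the last joint's range is limited). The gripper opens to 85 mm and grips with 20 to 120 N. Pads are 22 mm wide; open, the fingers measure 114 mm over their backs; the gripper's body (76 mm by 85 mm) begins 54 mm behind the grasp point. The pads swing forward as they close: fully open they stand 13 mm farther back than shut.
Start: joints at [1.227, 0.351, 1.652, -0, 1.139, -0.085], TCP at [0.141, 0.532, 0.231] pointing down, gripper open.
Joint ranges: [-2.75, 2.75], [-0.79, 2.1], [0.01, 2.65], [-1.57, 4.71], [0.07, 3.14], [-2.87, 2.87]. Speed limits (rad/s): [2.22, 2.22, 2.79, 3.14, 3.14, 3.14].

### API

Orientations are given as a unit quaternion [w, x, y, z].
In Python, from bench import get_state, imaging, env gives the robot as it stands.
- The arm moves only by the tool carry_out, never from a script. Its argument "commands" is one flat list of numbers, 7 for each row, row after row: the shift along the tool's x, y, z in units of 30 mm (1.0 is 30 mm), then the turn, a rotation vector about the tool's x, y, z in units of 6 degrees (1.0 is 6 degrees), then the opening, from 0 (shut) to 1 (fully open). In form: [x, y, z, ax, ay, az, grip, x, y, z, ax, ay, az, grip, ...]. A call has 1 to 20 rows; each row shifts and turns the commanded pose from where the row before left it, along the tool's axes as they then stand; what a row does not reach is not made up. A row lasts 1/12 s, in which the tool goes at most 41.7 mm and 7.16 degrees, less where a joint would pass 70% of its speed; a pose out of reach is approached as far as the arm can. A call is refused whole if a number of a shift passes 1 or a number of a turn 1, either way. A call with a gripper value outside its range is refused whole. The fingers move at their own pace and stop on an object; the grip force is fixed at half the most. Time passes only in rows, so rows that do not move let the fingers close. It gives the time, the measured TCP pose, the force and the opening at its end, in the units of the state.
- get_state(): the state, without advancing time (a new reading comes with each control period).
- imaging.get_image(name): name is "scene" or "side" or "wrist"; returns a dict with "frame" (400x640x3 uint8, red, green, blue), "fx", "fy", "cx", "cy" (pixels), "dist_coeffs" ([k1, k2, p1, p2, k3] as OpenCV has them; the pictures are not rectified), "view" (4x4, takes a point from world to camera coordinates); the wrist camera has in their place "tool_from_camera" (4x4, takes a point from camera to tool coordinates, whose origin is the TCP and whose axes are the flange's). Camera axes: x right, y up, looking along -z (the intrinsics and any distortion apply to the point x, -y, -z); pixel columns grow to the right and rows downward; lengths in m; the calibration is good to about 2 mm. A picture is of the moment at which its call begins: read the wrist's pose just before it. There is no depth.
- env.sign_off(): hands the job in, once; it reports no verdict.
The state is a dict: "time": time; "joint_positions": joint angles; "joint_velocities": joint speeds; "tau": joint torques, N m; "eef_pos": TCP position; "ee_rot": TCP orientation; "force": force on the tool from outside, world axes, zero at the start; "moment": the same for the moment, N m; "grip_width": finger opening in m.
Only numpy, scipy, OpenCV 4.12 (cv2) and the standard library are available. Lean on these libraries where they do the work, as an engineer would, in place of code of your own. Each camera call takes 0.05 s, during which the arm holds its last target. There are 200 camera calls.

## Working session

There is one attempt and no reset: what is moved stays moved. The work goes in short steps, Python scripts to look and compute and a tool call to move; the robot and the scene stay as the last step left them, time stands still between calls to the robot, and variables do not carry over. Pictures are saved under pics/ and viewed, about 8 in all and at most 12, crops included, and the job is handed in when it is done.

Besides the shell and the picture viewer there is one more tool, called after "Emit:" by a JSON object that holds its "name" and its "arguments". carry_out: Moves the arm, as the interface text tells. Its arguments: {"type":"object","properties":{"commands":{"type":"array"}},"required":["commands"]}

```bash
mkdir -p pics; ls; python3 - <<'E'
from bench import get_state, imaging, env
import cv2
s=get_state(); print(s['time'],s['eef_pos'],s['ee_rot'],s['force'],s['grip_width'],env.tcp_to_grasp)
for n in ['scene','side']:
    d=imaging.get_image(n); cv2.imwrite(f'pics/{n}0.png',d['frame'][:,:,::-1])
    print(n,d['fx'],d['fy'],d['cx'],d['cy'],d['dist_coeffs'],d['view'])
E
```

```text
pics
0.0 [0.14060602 0.53138214 0.23074328] [-1.37114299e-04  1.29033538e-01  9.91640055e-01 -5.72741636e-04] [0.23472772 0.57938025 0.07851399] 0.08514678970041535 0.0187
scene 438.46891762563234 438.46891762563234 316.1493141912723 191.773883374379 [-0.00624037  0.          0.          0.          0.        ] [[-0.73064584  0.68256173 -0.01631351  0.40872842]
 [-0.36671989 -0.37217548  0.85264408  0.12174777]
 [ 0.57591073  0.62896335  0.52223743 -1.39340541]
 [ 0.          0.          0.          1.        ]]
side 454.74804367974485 454.74804367974485 315.853660269154 201.8384152236105 [-0.0014288  0.         0.         0.         0.       ] [[ 0.84941162 -0.52727452  0.02194253 -0.44551199]
 [ 0.27749159  0.48161852  0.83128937 -0.22036479]
 [-0.44888564 -0.70001799  0.55540661 -0.86943079]
 [ 0.          0.          0.          1.        ]]
```

View pics/scene0.png

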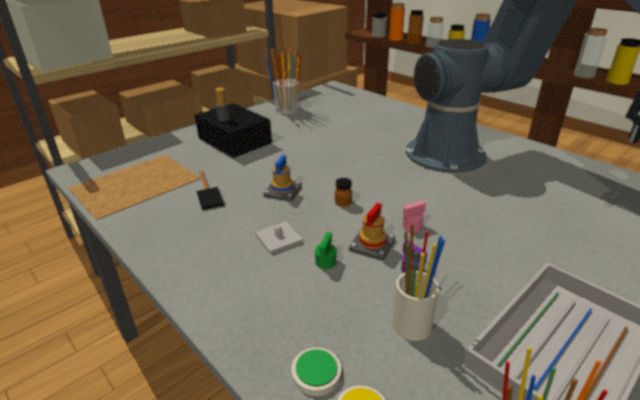

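View pics/side0.png

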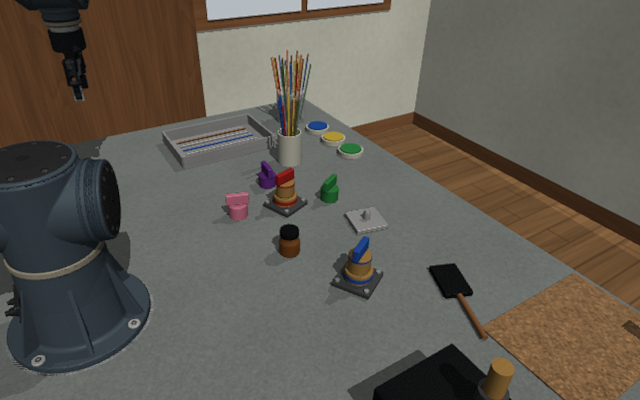

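The red-topped cap on the fuel outlet is at scene (374,213) / side (286,176). The others are green (326,248 / 330,188), pink (413,214 / 237,205), purple (411,258 / 267,175) and blue oxygen (281,165 / 361,250). Only the red one sits on a red-banded outlet. The stud is the grey plate at scene (279,237) / side (366,218). I'll confirm with an enlarged crop.

```bash
cat > h.py <<'E'
import numpy as np, cv2
from bench import get_state, imaging, env
from scipy.optimize import least_squares
from scipy.spatial.transform import Rotation as R
def K(d): return np.array([[d['fx'],0,d['cx']],[0,d['fy'],d['cy']],[0,0,1]])
def proj(d,P,V=None):
    V=np.array(d['view'] if V is None else V); P=np.atleast_2d(P)
    c=P@V[:3,:3].T+V[:3,3]; c=c*[1,-1,-1]
    return cv2.projectPoints(c,np.zeros(3),np.zeros(3),K(d),np.array(d['dist_coeffs']))[0][:,0]
def tool():
    s=get_state(); T=np.eye(4); w,x,y,z=s['ee_rot']; T[:3,:3]=R.from_quat([x,y,z,w]).as_matrix(); T[:3,3]=s['eef_pos']; return s,T
def wrist():
    s,T=tool(); d=imaging.get_image('wrist'); d['view']=np.linalg.inv(T@np.array(d['tool_from_camera'])); return s,T,d
def tri(obs): # [(d,(u,v)),...]
    r=least_squares(lambda p:np.concatenate([proj(d,p)[0]-uv for d,uv in obs]),[.5,.1,.05]); return r.x,np.abs(r.fun).max()
def onplane(d,uv,z): 
    r=least_squares(lambda p:proj(d,[p[0],p[1],z])[0]-uv,[.5,.1]); return r.x
E
python3 - <<'E'
from h import *
a=imaging.get_image('scene');b=imaging.get_image('side')
ca=cv2.resize(a['frame'][160:290,240:440],(800,520),interpolation=3)
cb=cv2.resize(b['frame'][150:310,210:410],None,fx=4,fy=4,interpolation=3)[:520]
cb=cv2.resize(b['frame'][150:300,220:400],(720,600),interpolation=3)
cv2.imwrite('pics/ca.png',ca[:,:,::-1]);cv2.imwrite('pics/cb.png',cb[:,:,::-1])
for n,p,q in [('red',(374,213),(286,176)),('blue',(281,165),(361,250)),('stud',(279,233),(366,214)),('green',(326,248),(330,188)),('pink',(413,214),(237,205)),('purple',(411,258),(267,175)),('jar',(344,183),(289,232)),]:
    print(n,*tri([(a,p),(b,q)]))
E
```

```text
red [0.51979542 0.14302417 0.08831698] 0.6773374518125479
blue [ 0.51525518 -0.18448833  0.08204183] 0.4563536925138578
stud [ 0.65898902 -0.01981955  0.01993965] 0.2459589967517104
green [0.63325746 0.10900593 0.0352817 ] 0.7404993876345429
pink [0.39048822 0.16006811 0.0325084 ] 0.02056473331887787
purple [0.52374357 0.25431712 0.0317699 ] 0.6674959744025273
jar [ 0.43347578 -0.02953164  0.05703638] 0.39324594702947024
```

View pics/ca.png

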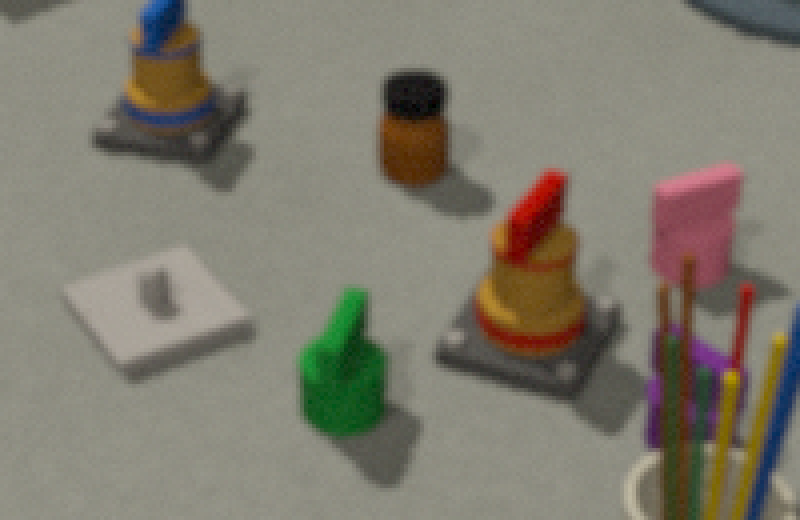

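View pics/cb.png

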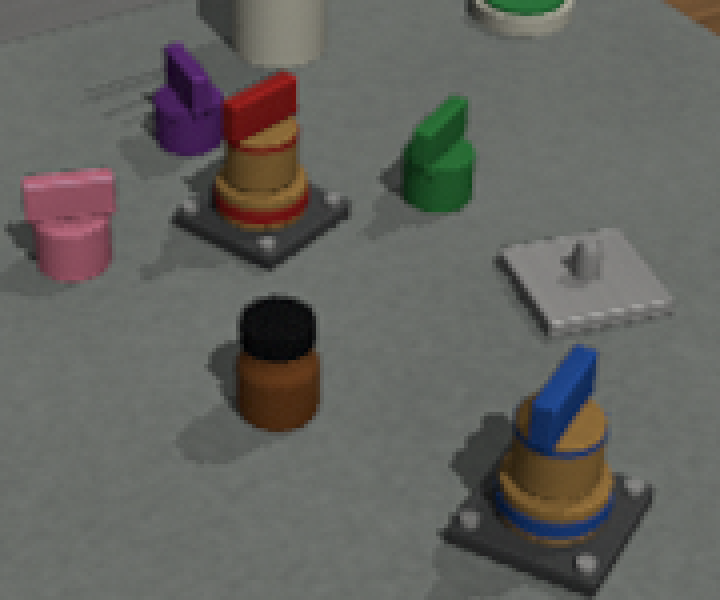

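```bash
python3 - <<'E'
from h import *
a=imaging.get_image('scene');b=imaging.get_image('side')
for d,p,q in [(a,(369,213),(379.5,204.5)),(b,(276.5,177.5),(292.5,170))]:
    P,Q=onplane(d,p,.102),onplane(d,q,.102); v=Q-P; print(P,Q,np.linalg.norm(v),np.degrees(np.arctan2(v[1],v[0])))
s,T=tool(); print(T, s['joint_positions'])
w=np.array([.52,.143,.26]);print(T[:3,:3].T@(w-T[:3,3])/.03)
E
```

```text
[0.54173675 0.14859724] [0.50031147 0.14286894] 0.041819452301944976 -172.1270542647441
[0.48597217 0.12585024] [0.53834831 0.13872048] 0.053934254288321624 13.805592497531729
[[-9.66693974e-01  2.55935045e-01 -1.11265668e-04  1.40703406e-01]
 [ 2.55935069e-01  9.66693910e-01 -3.54181531e-04  5.31586571e-01]
 [ 1.69123776e-05 -3.70861939e-04 -9.99999931e-01  2.31105427e-01]
 [ 0.00000000e+00  0.00000000e+00  0.00000000e+00  1.00000000e+00]] [ 1.22738813e+00  3.50897455e-01  1.65199955e+00 -1.59463252e-05
  1.13906662e+00 -8.45866593e-02]
[-15.53720579  -9.2859899   -0.95997145]
```

Emit:
{"name": "carry_out", "arguments": {"commands": [0,0,-1,0,0,0,1,-1,-0.6,0,0,0,0,1,-1,-0.6,0,0,0,0,1,-1,-0.6,0,0,0,0,1,-1,-0.6,0,0,0,0,1,-1,-0.6,0,0,0,0,1,-1,-0.6,0,0,0,0,1,-1,-0.6,0,0,0,0,1,-1,-0.6,0,0,0,0,1,-1,-0.6,0,0,0,0,1,-1,-0.6,0,0,0,0,1,-1,-0.6,0,0,0,0,1,-1,-0.6,0,0,0,0,1,-1,-0.6,0,0,0,0,1,-1,-0.6,0,0,0,0,1,-0.5,-0.3,0,0,0,-1,1,0,0,0,0,0,-1,1,0,0,0,0,0,-1,1,0,0,0,0,0,-1,1,0,0,0,0,0,0,1]}}

```text
time: 1.97
eef_pos: [0.4945, 0.1679, 0.2612]
ee_rot: [-0.0, -0.082, 0.997, -0.0]
force: [0.1, 0.8, 0.4]
grip_width: 0.0856
```

```bash
python3 - <<'E'
from h import *
s,T,d=wrist(); print(s['eef_pos'],s['force'],s['joint_positions']); print(np.round(d['tool_from_camera'],3),d['fx'],d['cx'],d['cy'],d['dist_coeffs'])
cv2.imwrite('pics/w1.png',d['frame'][:,:,::-1])
print(proj(d,[[.52,.143,.1],[.52,.143,0]]))
E
```

```text
[0.49446638 0.16789538 0.26118045] [0.07302293 0.84669967 0.36251875] [ 2.38154132e-01  2.69606047e-01  1.68664055e+00  2.99526104e-05
  1.18553879e+00 -1.49707969e+00]
[[-0.     0.958  0.286  0.073]
 [ 1.     0.     0.    -0.001]
 [-0.     0.286 -0.958 -0.143]
 [ 0.     0.     0.     1.   ]] 304.89652048021935 322.6714278153278 202.56434588978072 [-0.01295545  0.          0.          0.          0.        ]
[[295.88978149 205.61760861]
 [302.08623294 183.86120405]]
```

View pics/w1.png

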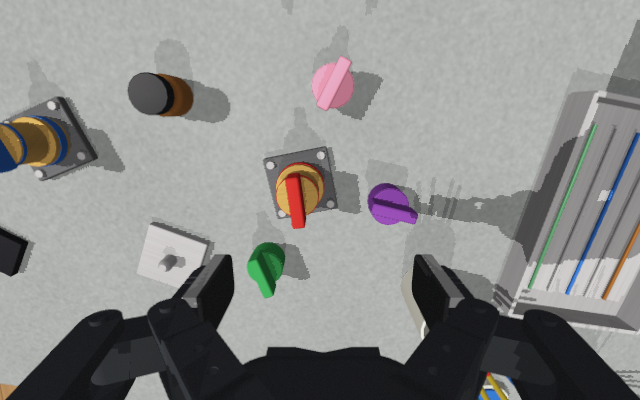

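The wrist view shows the red bar from (291,177) to (299,227), and the stud plate around (173,258). Next I'll fit the red bar's silhouette in all three views and the stud's plate outline.

```bash
cat > fit.py <<'E'
from h import *
from scipy.optimize import minimize
S=4
def box(x,y,z,yaw,hx,hy,hz):
    c=np.array([[i*hx,j*hy,k*hz] for i in(-1,1) for j in(-1,1) for k in(-1,1)])
    return c@R.from_euler('z',yaw).as_matrix().T+[x,y,z]
def sil(d,P,roi):
    h=cv2.convexHull(((proj(d,P)-[roi[0]-.5,roi[1]-.5])*S).astype(np.float32)).astype(np.int32)
    m=np.zeros((roi[3]*S,roi[2]*S),np.uint8); cv2.fillConvexPoly(m,h,1)
    return cv2.resize(m.astype(np.float32),(roi[2],roi[3]),interpolation=cv2.INTER_AREA)
def fit(views,p0,dims,free,n=3):
    # views: (d, softmask, roi)
    def cost(q):
        p=np.array(p0,float); p[free]+=q*np.array([.005,.005,.005,.1])[free]
        return sum(np.abs(sil(d,box(*p,*dims),r)-m).sum()/max(m.sum(),1) for d,m,r in views)
    best=None
    for k in range(n):
        q0=np.zeros(len(free)) if best is None else best.x
        r=minimize(cost,q0,method='Nelder-Mead',options=dict(initial_simplex=q0+np.vstack([np.zeros(len(free)),np.eye(len(free))*(1 if k%2==0 else -.6)]),maxiter=400))
        if best is None or r.fun<best.fun: best=r
    p=np.array(p0,float); p[free]+=best.x*np.array([.005,.005,.005,.1])[free]
    return p,best.fun
def redmask(d,c,w=44):
    r=(int(c[0])-w//2,int(c[1])-w//2,w,w); f=d['frame'][r[1]:r[1]+w,r[0]:r[0]+w].astype(float)
    s=np.clip((f[...,0]-1.9*np.maximum(f[...,1],f[...,2]))/60,0,1)
    n,l,st,_=cv2.connectedComponentsWithStats((s>.3).astype(np.uint8))
    k=1+np.argmax(st[1:,4]); keep=cv2.dilate((l==k).astype(np.uint8),np.ones((3,3)))
    return d,(s*keep),r
E
python3 - <<'E'
from fit import *
a=imaging.get_image('scene');b=imaging.get_image('side');s,T,w=wrist()
V=[redmask(w,(296,203),70),redmask(a,(374,213)),redmask(b,(286,176))]
print([m.sum() for _,m,_ in V])
for vs in (V,V[:1],V[1:]):
    fr=[0,1,2,3] if len(vs)>1 else [0,1,3]
    p,c=fit(vs,[.52,.143,.0885,.19],(.028,.007,.014),fr); print(p,np.degrees(p[3]),c)
    if len(vs)==3: P=p
f=cv2.resize(w['frame'][140:300,130:340],None,fx=3.8,fy=3.8,interpolation=3)
for q in proj(w,box(*P,.028,.007,.014)): cv2.circle(f,tuple(int(t) for t in ((q-[130,140]+.5)*3.8)),3,(0,255,255),1)
cv2.imwrite('pics/w1c.png',f[:,:,::-1])
E
```

```text
[np.float64(793.7750000000001), np.float64(185.12333333333333), np.float64(211.49666666666667)]
[0.51838927 0.14173082 0.08639379 0.38350527] 21.97323320801882 0.8669481741182603
[0.51791403 0.14155841 0.0885     0.23602504] 13.523238741474518 0.19101865558040165
[0.51790272 0.14182778 0.08605225 0.42189788] 24.172967879278172 0.5211727013612093
```

View pics/w1c.png

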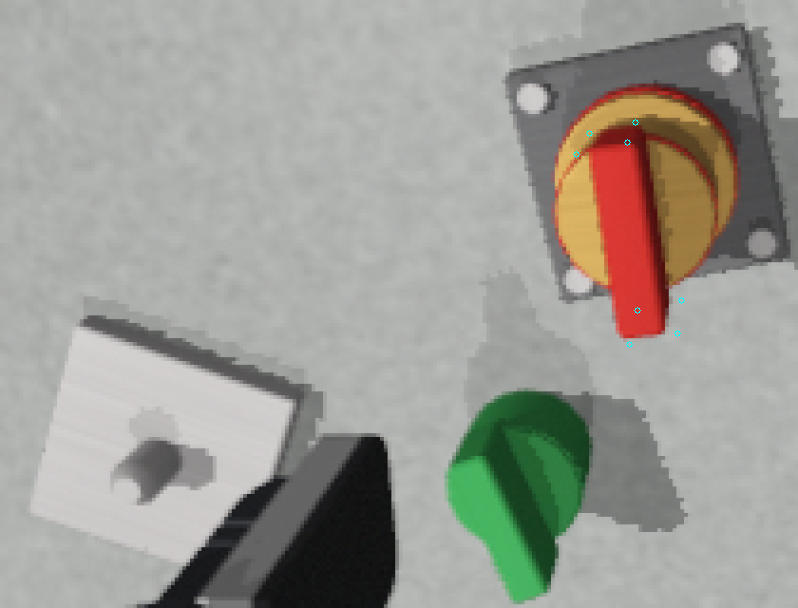

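The crop confirms the red bar on the brass cap over the red band. Its top face has corners at crop (592,148), (642,142), (663,332) and (620,337). The stud plate corners are at crop (80,325), (300,400) and (32,512).

```bash
python3 - <<'E'
from fit import *
s,T,w=wrist()
f=lambda q:np.array(q)/3.8+[129.5,139.5]
C=[onplane(w,f(q),.1025) for q in [(592,148),(642,142),(663,332),(620,337)]]
print('bar',np.mean(C,0)); m=(C[2]+C[3]-C[0]-C[1])/2; print(np.linalg.norm(m),np.degrees(np.arctan2(m[1],m[0])))
print([np.degrees(np.arctan2(*(C[j]-C[i])[::-1])) for i,j in((0,3),(1,2))])
D=[onplane(w,f(q),.012) for q in [(80,325),(300,400),(32,512)]]
print('stud',(D[1]+D[2])/2,[np.linalg.norm(D[0]-x) for x in D[1:]]); print('post top',onplane(w,f((125,490)),.036))
print('tool yaw',np.degrees(np.arctan2(T[1,0],T[0,0])))
print('bolts',np.mean([onplane(w,f(q),.014) for q in [(532,98),(580,280),(724,58),(763,243)]],0))
g=np.array([.518,.1415,.26]);print(T[:3,:3].T@(g-T[:3,3])/.03)
E
```

```text
bar [0.51658735 0.14205454]
0.05396969543196938 14.585582692744202
[np.float64(15.278389995633578), np.float64(13.892766634021486)]
stud [ 0.65563855 -0.02393585] [np.float64(0.08234747534442999), np.float64(0.08228733735307044)]
post top [ 0.65668529 -0.02637565]
tool yaw -170.99221607241196
bolts [0.51801471 0.14158011]
[-0.63757318 -0.99922697  0.04366015]
```

Emit:
{"name": "carry_out", "arguments": {"commands": [-0.63,-1,0,0,0,0,0.6,0,0,1,0,0,-0.87,0.6,0,0,1,0,0,0,0.6,0,0,1,0,0,0,0.6,0,0,1,0,0,0,0.6,0,0,0.83,0,0,0,0.6,0,0,0,0,0,0,0.6,0,0,0,0,0,0,0.6]}}

```text
time: 2.88
eef_pos: [0.5176, 0.1415, 0.1162]
ee_rot: [-0.001, -0.125, 0.992, -0.0]
force: [-0.2, -0.8, -0.4]
grip_width: 0.0514
```

```bash
python3 - <<'E'
from h import *
s,T,d=wrist(); print(s['eef_pos'],s['force'],s['grip_width'],'yaw',np.degrees(np.arctan2(T[1,0],T[0,0])))
print(proj(d,T[:3,3]))
cv2.imwrite('pics/w2.png',cv2.resize(d['frame'][150:400,170:470],(780,650))[:600,:,::-1])
E
```

```text
[0.51755139 0.14146627 0.11617826] [-0.20902186 -0.84396827 -0.39923678] 0.05137415264334408 yaw -165.66039740761892
[[324.28285493 258.80045314]]
```

View pics/w2.png

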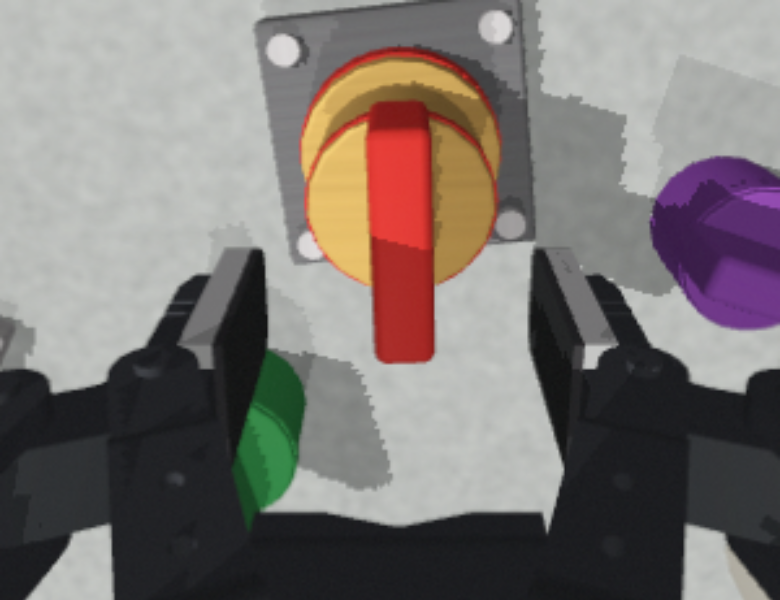

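The wrist view shows the bar centred between the fingers (centreline about px 324.6, TCP at 324.3) and within about 1° of the tool's x axis. I'll go down and grip.

Emit:
{"name": "carry_out", "arguments": {"commands": [0,0,0.4,0,0,-0.1,0.6,0,0,0.4,0,0,0,0.6,0,0,0.4,0,0,0,0.6,0,0,0,0,0,0,0.6]}}

```text
time: 3.27
eef_pos: [0.5177, 0.1414, 0.08]
ee_rot: [-0.0, -0.13, 0.991, -0.0]
force: [-1.3, 0.3, -0.9]
grip_width: 0.0511
```

Emit:
{"name": "carry_out", "arguments": {"commands": [0,0,0,0,0,0,0.3,0,0,0,0,0,0,0.2,0,0,0,0,0,0,0,0,0,0,0,0,0,0,0,0,0,0,0,0,0,0,0,0,0,0,0,0]}}

```text
time: 3.77
eef_pos: [0.5184, 0.1416, 0.0814]
ee_rot: [0.001, -0.13, 0.991, 0.0]
force: [-0.7, 0.6, 6.5]
grip_width: 0.0124
```

```bash
cat > st.py <<'E'
from h import *
s,T=tool(); print(round(s['time'],2),np.round(s['eef_pos'],4),'F',np.round(s['force'],2),'M',np.round(s['moment'],2),'w',round(s['grip_width'],4),'yaw',round(np.degrees(np.arctan2(T[1,0],T[0,0])),2),'tilt',np.round(T[:2,2],4),'j6',round(s['joint_positions'][5],3))
E
python3 st.py
```

```text
3.77 [0.5184 0.1416 0.0814] F [-0.72  0.6   6.45] M [-0.    0.18  0.01] w 0.0124 yaw -165.01 tilt [0.0015 0.0003] j6 -1.652
```

Emit:
{"name": "carry_out", "arguments": {"commands": [0,0,-0.03,0,0,0.3,0,0,0,0,0,0,0.3,0,0,0,0,0,0,0.4,0,0,0,0,0,0,0,0]}}

```text
time: 4.1
eef_pos: [0.5182, 0.1415, 0.082]
ee_rot: [0.0, -0.077, 0.997, 0.0]
force: [-1.1, -0.9, 4.4]
grip_width: 0.0128
```

```bash
python3 st.py
```

```text
4.1 [0.5182 0.1415 0.082 ] F [-1.14 -0.91  4.42] M [-0.13  0.16 -0.02] w 0.0128 yaw -171.11 tilt [0.0009 0.0001] j6 -1.546
```

Emit:
{"name": "carry_out", "arguments": {"commands": [0,0,-0.015,0,0,0.5,0,0,0,-0.015,0,0,0.5,0,0,0,0,0,0,0,0]}}

```text
time: 4.35
eef_pos: [0.5182, 0.1414, 0.0827]
ee_rot: [0.0, -0.026, 1.0, 0.0]
force: [-1.7, -0.6, 4.9]
grip_width: 0.0125
```

Emit:
{"name": "carry_out", "arguments": {"commands": [0,0,-0.015,0,0,0.5,0,0,0,-0.015,0,0,0.5,0,0,0,0,0,0,0,0]}}

```text
time: 4.6
eef_pos: [0.518, 0.1414, 0.0833]
ee_rot: [0.0, 0.026, 1.0, 0.0]
force: [-1.2, -1.1, 3.8]
grip_width: 0.0128
```

```bash
python3 st.py
```

```text
4.6 [0.518  0.1414 0.0833] F [-1.25 -1.12  3.78] M [-0.14  0.05 -0.04] w 0.0128 yaw 177.0 tilt [ 0.0003 -0.    ] j6 -1.339
```

Emit:
{"name": "carry_out", "arguments": {"commands": [0,0,-0.015,0,0,0.5,0,0,0,-0.015,0,0,0.5,0,0,0,0,0,0,0,0]}}

```text
time: 4.85
eef_pos: [0.5178, 0.1415, 0.084]
ee_rot: [-0.0, 0.078, 0.997, -0.0]
force: [-1.8, 0.2, 2.4]
grip_width: 0.0127
```

Emit:
{"name": "carry_out", "arguments": {"commands": [0,0,-0.015,0,0,0.5,0,0,0,-0.015,0,0,0.5,0,0,0,0,0,0,0,0]}}

```text
time: 5.1
eef_pos: [0.5176, 0.1415, 0.0847]
ee_rot: [-0.0, 0.13, 0.992, -0.0]
force: [-1.1, 0.3, 0.2]
grip_width: 0.0128
```

Emit:
{"name": "carry_out", "arguments": {"commands": [0,0,-0.015,0,0,0.5,0,0,0,-0.015,0,0,0.5,0,0,0,0,0,0,0,0]}}

```text
time: 5.35
eef_pos: [0.5175, 0.1416, 0.0854]
ee_rot: [-0.0, 0.181, 0.983, -0.0]
force: [-1.0, 1.5, -3.0]
grip_width: 0.0127
```

Emit:
{"name": "carry_out", "arguments": {"commands": [0,0,-0.015,0,0,0.5,0,0,0,-0.015,0,0,0.5,0,0,0,0,0,0,0,0]}}

```text
time: 5.6
eef_pos: [0.5174, 0.1416, 0.0861]
ee_rot: [-0.001, 0.232, 0.973, -0.0]
force: [-0.9, 2.1, -6.8]
grip_width: 0.0128
```

```bash
python3 st.py
```

```text
5.6 [0.5174 0.1416 0.0861] F [-0.87  2.07 -6.85] M [ 0.45  0.09 -0.14] w 0.0128 yaw 153.12 tilt [-0.0013  0.0001] j6 -0.922
```

Emit:
{"name": "carry_out", "arguments": {"commands": [0,0,0,0,0,0.5,0,0,0,0,0,0,0.5,0,0,0,0,0,0,0,0]}}

```text
time: 5.85
eef_pos: [0.5176, 0.1415, 0.0865]
ee_rot: [-0.0, 0.283, 0.959, -0.0]
force: [-1.8, 2.2, -2.1]
grip_width: 0.0126
```

Emit:
{"name": "carry_out", "arguments": {"commands": [0,0,-0.01,0,0,0.5,0,0,0,-0.01,0,0,0.5,0,0,0,0,0,0,0,0]}}

```text
time: 6.1
eef_pos: [0.5176, 0.1414, 0.0872]
ee_rot: [-0.0, 0.333, 0.943, -0.0]
force: [-2.0, 1.0, -3.1]
grip_width: 0.0127
```

Emit:
{"name": "carry_out", "arguments": {"commands": [0,0,-0.01,0,0,0.5,0,0,0,-0.01,0,0,0.5,0,0,0,0,0,0,0,0]}}

```text
time: 6.35
eef_pos: [0.5177, 0.1414, 0.0878]
ee_rot: [-0.0, 0.382, 0.924, -0.0]
force: [-2.4, 0.5, -2.7]
grip_width: 0.0127
```

```bash
python3 st.py
```

```text
6.35 [0.5177 0.1414 0.0878] F [-2.4   0.53 -2.66] M [ 0.    0.36 -0.1 ] w 0.0127 yaw 135.14 tilt [-0.0006 -0.0002] j6 -0.608
```

Emit:
{"name": "carry_out", "arguments": {"commands": [0,0,0,0,0,0.5,0,0,0,-0.01,0,0,0.5,0,0,0,-0.01,0,0,0.5,0,0,0,-0.01,0,0,0.5,0,0,0,0,0,0,0,0]}}

```text
time: 6.77
eef_pos: [0.518, 0.1413, 0.0889]
ee_rot: [0.0, 0.476, 0.879, -0.0]
force: [-2.0, -1.4, -1.2]
grip_width: 0.0126
```

Emit:
{"name": "carry_out", "arguments": {"commands": [0,0,-0.01,0,0,0.5,0,0,0,-0.01,0,0,0.5,0,0,0,-0.01,0,0,0.5,0,0,0,-0.01,0,0,0.5,0,0,0,0,0,0,0,0]}}

```text
time: 7.18
eef_pos: [0.5181, 0.1413, 0.0901]
ee_rot: [0.0, 0.565, 0.825, 0.0]
force: [-0.4, -1.0, -1.5]
grip_width: 0.0124
```

Emit:
{"name": "carry_out", "arguments": {"commands": [0,0,-0.01,0,0,0.5,0,0,0,-0.01,0,0,0.5,0,0,0,-0.01,0,0,0.5,0,0,0,-0.01,0,0,0.5,0,0,0,0,0,0,0,0]}}

```text
time: 7.6
eef_pos: [0.5182, 0.1413, 0.0913]
ee_rot: [0.0, 0.648, 0.761, 0.0]
force: [0.9, -1.1, -2.7]
grip_width: 0.0124
```

```bash
python3 st.py
```

```text
7.6 [0.5182 0.1413 0.0913] F [ 0.91 -1.12 -2.69] M [-0.17 -0.01 -0.09] w 0.0124 yaw 99.15 tilt [ 0.0007 -0.    ] j6 0.02
```

Emit:
{"name": "carry_out", "arguments": {"commands": [0,0,0,0,0,0.5,0,0,0,-0.01,0,0,0.5,0,0,0,-0.01,0,0,0.5,0,0,0,-0.01,0,0,0.5,0,0,0,0,0,0,0,0]}}

```text
time: 8.02
eef_pos: [0.5182, 0.1414, 0.0923]
ee_rot: [0.0, 0.724, 0.689, 0.0]
force: [-0.4, -1.3, -0.0]
grip_width: 0.0126
```

Emit:
{"name": "carry_out", "arguments": {"commands": [0,0,-0.01,0,0,0.5,0,0,0,-0.01,0,0,0.5,0,0,0,-0.01,0,0,0.5,0,0,0,-0.01,0,0,0.5,0,0,0,0,0,0,0,0]}}

```text
time: 8.43
eef_pos: [0.5181, 0.1414, 0.0935]
ee_rot: [0.0, 0.793, 0.61, 0.0]
force: [-0.5, 0.4, 1.1]
grip_width: 0.0127
```

Emit:
{"name": "carry_out", "arguments": {"commands": [0,0,-0.01,0,0,0.5,0,0,0,-0.01,0,0,0.5,0,0,0,-0.01,0,0,0.5,0,0,0,-0.01,0,0,0.5,0,0,0,0,0,0,0,0]}}

```text
time: 8.85
eef_pos: [0.518, 0.1415, 0.0948]
ee_rot: [0.0, 0.852, 0.524, 0.0]
force: [-1.3, -0.2, 2.4]
grip_width: 0.0126
```

```bash
python3 st.py
```

```text
8.85 [0.518  0.1415 0.0948] F [-1.32 -0.2   2.38] M [ 0.04  0.29 -0.04] w 0.0126 yaw 63.16 tilt [0.0004 0.0001] j6 0.648
```

Emit:
{"name": "carry_out", "arguments": {"commands": [0,0,-0.01,0,0,0.5,0,0,0,-0.01,0,0,0.5,0,0,0,-0.01,0,0,0.5,0,0,0,-0.01,0,0,0.5,0,0,0,0,0,0,0,0]}}

```text
time: 9.27
eef_pos: [0.5179, 0.1415, 0.0956]
ee_rot: [-0.0, 0.902, 0.432, 0.0]
force: [-1.4, 0.6, -1.0]
grip_width: 0.013
```

Emit:
{"name": "carry_out", "arguments": {"commands": [0,0,-0.01,0,0,0.5,0,0,0,-0.01,0,0,0.5,0,0,0,-0.01,0,0,0.5,0,0,0,-0.01,0,0,0.5,0,0,0,0,0,0,0,0]}}

```text
time: 9.68
eef_pos: [0.5178, 0.1415, 0.0968]
ee_rot: [-0.0, 0.942, 0.335, -0.0]
force: [-0.8, 1.5, -1.6]
grip_width: 0.0125
```

Emit:
{"name": "carry_out", "arguments": {"commands": [0,0,-0.01,0,0,0.5,0,0,0,-0.01,0,0,0.5,0,0,0,-0.01,0,0,0.5,0,0,0,-0.01,0,0,0.5,0,0,0,0,0,0,0,0]}}

```text
time: 10.1
eef_pos: [0.5177, 0.1416, 0.098]
ee_rot: [-0.0, 0.972, 0.235, -0.0]
force: [-1.2, 1.9, -1.3]
grip_width: 0.0124
```

```bash
python3 st.py
```

```text
10.1 [0.5177 0.1416 0.098 ] F [-1.17  1.91 -1.27] M [0.24 0.18 0.02] w 0.0124 yaw 27.16 tilt [-0.0003  0.0002] j6 1.277
```

168° turned, and Fz is steady at about the cap's weight, so the cap looks free. I'll test with a gentle lift.

Emit:
{"name": "carry_out", "arguments": {"commands": [0,0,-0.03,0,0,0,0,0,0,-0.03,0,0,0,0,0,0,0,0,0,0,0]}}

```text
time: 10.35
eef_pos: [0.5178, 0.1415, 0.1]
ee_rot: [-0.0, 0.972, 0.235, -0.0]
force: [-1.8, 1.7, -1.6]
grip_width: 0.0126
```

Emit:
{"name": "carry_out", "arguments": {"commands": [0,0,-0.05,0,0,0,0,0,0,-0.05,0,0,0,0,0,0,0,0,0,0,0]}}

```text
time: 10.6
eef_pos: [0.5179, 0.1414, 0.1032]
ee_rot: [0.0, 0.972, 0.234, 0.0]
force: [-2.8, 2.0, -0.9]
grip_width: 0.013
```

```bash
python3 st.py
```

```text
10.6 [0.5179 0.1414 0.1032] F [-2.76  1.98 -0.91] M [0.24 0.43 0.02] w 0.013 yaw 27.03 tilt [0. 0.] j6 1.279
```

Emit:
{"name": "carry_out", "arguments": {"commands": [0,0,-0.2,0,0,0,0,0,0,-0.3,0,0,0,0,0,0,-0.5,0,0,0,0,0,0,-0.7,0,0,0,0,0,0,-0.8,0,0,0,0,0,0,-0.5,0,0,0,0,0,0,0,0,0,0,0]}}

```text
time: 11.18
eef_pos: [0.5197, 0.1417, 0.1971]
ee_rot: [0.0, 0.972, 0.233, 0.003]
force: [-0.1, 0.7, -0.4]
grip_width: 0.0126
```

```bash
python3 st.py; python3 - <<'E'
from h import *
s,T=tool(); print(T[:3,:3].T@(np.array([.589,-.059,.2])-T[:3,3])/.03)
E
```

```text
11.18 [0.5197 0.1417 0.1971] F [-0.08  0.68 -0.4 ] M [ 0.03 -0.01  0.03] w 0.0126 yaw 27.0 tilt [0.0068 0.001 ] j6 1.279
[-0.9791804   7.00822508 -0.08936463]
```

Emit:
{"name": "carry_out", "arguments": {"commands": [0,0.4,0,0,0,0,0,-0.1,0.7,0,0,0,0,0,-0.1,0.7,0,0,0,0,0,-0.1,0.7,0,0,0,0,0,-0.1,0.7,0,0,0,0,0,-0.1,0.7,0,0,0,0,0,-0.1,0.7,0,0,0,0,0,-0.1,0.7,0,0,0,0,0,-0.1,0.7,0,0,0,0,0,-0.1,0.7,0,0,0,0,0,-0.1,0.3,0,0,0,0,0,0,0,0,0,0,0,0,0,0,0,0,0,0,0]}}

```text
time: 12.27
eef_pos: [0.586, -0.0594, 0.1921]
ee_rot: [-0.0, 0.972, 0.233, -0.001]
force: [-0.3, 0.2, -1.9]
grip_width: 0.0128
```

```bash
python3 st.py; python3 - <<'E'
from h import *
s,T,d=wrist()
print(proj(d,[[.656,-.025,.012],[.656,-.025,.036]]),np.linalg.inv(T)[:3]@[.656,-.025,.012,1])
cv2.imwrite('pics/w3.png',cv2.resize(d['frame'][80:380,180:480],(600,600),interpolation=cv2.INTER_CUBIC)[:,:,::-1])
E
```

```text
12.27 [ 0.586  -0.0594  0.1921] F [-0.26  0.18 -1.91] M [-0.04  0.03  0.04] w 0.0128 yaw 26.94 tilt [-0.0013  0.0004] j6 0.92
[[323.14693343 105.77508771]
 [323.1527875  105.36016012]] [0.0782086  0.00121433 0.18005772]
```

View pics/w3.png

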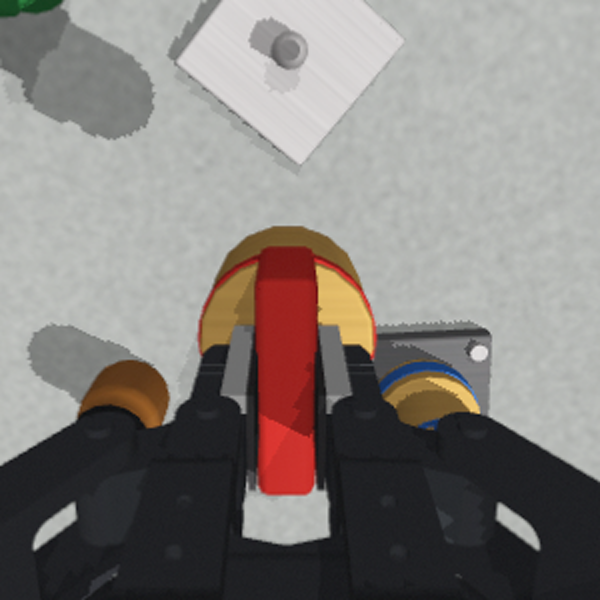

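The picture shows the cap held square and upright, with the stud post directly under the camera at px (324.3,104.3). Nothing lies between the cap and the stud.

```bash
python3 - <<'E'
from h import *
s,T,d=wrist()
for z in(.012,.036):
    p=onplane(d,(324.2,104.2),z); print(p,(np.linalg.inv(T)@[*p,.012,1])[:3]/.03)
c=[onplane(d,np.array(q)/2+[179.75,79.75],.012) for q in[(176,62),(302,165),(404,41)]]; print((c[0]+c[2])/2,np.linalg.norm(c[0]-c[1]),np.linalg.norm(c[2]-c[1]))
E
```

```text
[ 0.65783696 -0.02457168] [2.65766378 0.07589551 6.00926355]
[ 0.65736253 -0.02471589] [2.64139025 0.07300149 6.00927894]
[ 0.65686503 -0.02538358] 0.08309546008307563 0.08071645949976991
```

Emit:
{"name": "carry_out", "arguments": {"commands": [0.5,0.07,0,0,0,0,0,0.7,0,0,0,0,0,0,0.7,0,0,0,0,0,0,0.5,0,0,0,0,0,0,0.24,0,0,0,0,0,0,0,0,0.6,0,0,0,0,0,0,0.8,0,0,0,0,0,0,0.8,0,0,0,0,0,0,0.7,0,0,0,0,0,0,0.4,0,0,0,0,0,0,0,0,0,0,0,0,0,0,0,0,0,0]}}

```text
time: 13.37
eef_pos: [0.6579, -0.025, 0.0942]
ee_rot: [-0.0, 0.972, 0.234, -0.0]
force: [0.4, 0.2, -0.3]
grip_width: 0.0126
```

```bash
python3 st.py; python3 - <<'E'
from h import *
a=imaging.get_image('scene');b=imaging.get_image('side')
P=[[.6572,-.0248,z] for z in(.012,.036)]
pa,pb=proj(a,P).mean(0).astype(int),proj(b,P).mean(0).astype(int);print(pa,pb)
c=lambda d,p:cv2.resize(d['frame'][p[1]-55:p[1]+25,p[0]-40:p[0]+40],(400,400),interpolation=2)
cv2.imwrite('pics/s4.png',np.hstack([c(a,pa),c(b,pb)])[:,:,::-1])
E
```

```text
13.37 [ 0.6579 -0.025   0.0942] F [ 0.36  0.2  -0.34] M [ 0.01  0.01 -0.02] w 0.0126 yaw 27.01 tilt [-0.0004  0.    ] j6 0.991
[277 230] [366 213]
```

View pics/s4.png

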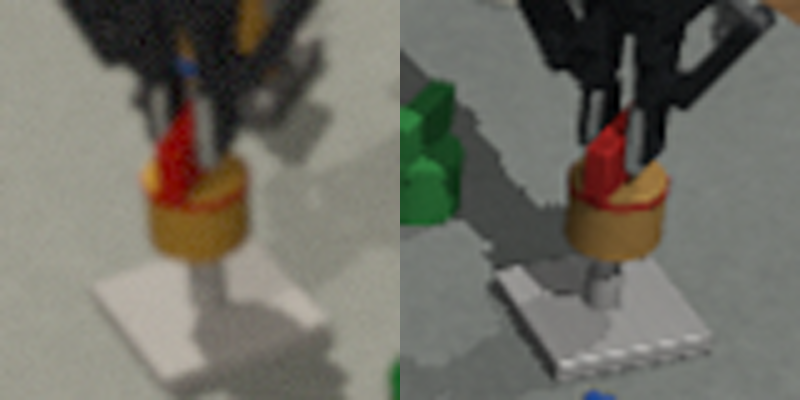

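```bash
python3 - <<'E'
from h import *
a=imaging.get_image('scene');b=imaging.get_image('side')
s,T=tool();t=T[:3,3]
for n,d,cap,post in(('scene',a,237+197.5/5-.4,237+207/5-.4),('side',b,326+217/5-.4,326+202/5-.4)):
    print(n,'cap',cap,proj(d,[*t[:2],.065])[0],'post',post,proj(d,[.6572,-.0248,.026])[0], proj(d,[.6672,-.0248,.026])[0]-proj(d,[.6572,-.0248,.026])[0],proj(d,[.6572,-.0148,.026])[0]-proj(d,[.6572,-.0248,.026])[0])
E
```

```text
scene cap 276.1 [276.16052861 215.97330952] post 278.0 [277.86375497 229.65337693] [-3.38543982  1.8052394 ] [2.72268066 1.85034194]
side cap 369.0 [368.52909952 200.08929893] post 366.0 [366.58890483 213.21172211] [ 3.19642265 -1.15461409] [-2.41548268 -1.99160185]
```

Measured and predicted positions agree to about 1 px, and the cap should shift about 1.5 mm. I'll correct that and lower slowly.

Emit:
{"name": "carry_out", "arguments": {"commands": [-0.03,-0.045,0,0,0,0,0,0,0,0.2,0,0,0,0,0,0,0.2,0,0,0,0,0,0,0.1,0,0,0,0,0,0,0.1,0,0,0,0,0,0,0,0,0,0,0]}}

```text
time: 14.07
eef_pos: [0.6562, -0.0244, 0.0749]
ee_rot: [-0.0, 0.972, 0.233, -0.001]
force: [0.6, 0.5, -1.5]
grip_width: 0.0122
```

Emit:
{"name": "carry_out", "arguments": {"commands": [0,0,0.08,0,0,0,0,0,0,0.08,0,0,0,0,0,0,0.08,0,0,0,0,0,0,0,0,0,0,0]}}

```text
time: 14.4
eef_pos: [0.6563, -0.0244, 0.0681]
ee_rot: [-0.0, 0.972, 0.233, -0.0]
force: [-0.7, -0.8, -1.5]
grip_width: 0.0127
```

```bash
python3 st.py
```

```text
14.4 [ 0.6563 -0.0244  0.0681] F [-0.73 -0.79 -1.47] M [ 0.02  0.01 -0.06] w 0.0127 yaw 26.99 tilt [-0.0007  0.0001] j6 0.992
```

Emit:
{"name": "carry_out", "arguments": {"commands": [0,0,0.1,0,0,0,0,0,0,0.1,0,0,0,0,0,0,0.1,0,0,0,0,0,0,0.05,0,0,0,0,0,0,0,0,0,0,0]}}

```text
time: 14.82
eef_pos: [0.6563, -0.0244, 0.0577]
ee_rot: [-0.0, 0.972, 0.233, -0.0]
force: [0.1, -0.8, -1.8]
grip_width: 0.0125
```

Emit:
{"name": "carry_out", "arguments": {"commands": [0,0,0.03,0,0,0,0,0,0,0.03,0,0,0,0,0,0,0,0,0,0,0]}}

```text
time: 15.07
eef_pos: [0.6566, -0.0245, 0.0564]
ee_rot: [0.0, 0.972, 0.233, 0.0]
force: [-0.1, 0.1, -1.6]
grip_width: 0.0129
```

Emit:
{"name": "carry_out", "arguments": {"commands": [0,0,0.02,0,0,0,0,0,0,0.02,0,0,0,0,0,0,0,0,0,0,0]}}

```text
time: 15.32
eef_pos: [0.6569, -0.0246, 0.0562]
ee_rot: [0.0, 0.972, 0.233, 0.0]
force: [-2.2, -1.1, 7.3]
grip_width: 0.0126
```

```bash
python3 st.py
```

```text
15.32 [ 0.6569 -0.0246  0.0562] F [-2.21 -1.13  7.31] M [0.05 0.56 0.03] w 0.0126 yaw 26.99 tilt [ 0.0007 -0.0002] j6 0.992
```

Contact came at TCP z 0.0562, which matches the rim sitting on the foot. I'll ease the load, open, and retreat.

Emit:
{"name": "carry_out", "arguments": {"commands": [0,0,-0.03,0,0,0,0,0,0,0,0,0,0,0.1,0,0,0,0,0,0,0.25,0,0,0,0,0,0,0.4,0,0,0,0,0,0,0.6,0,0,0,0,0,0,0.6,0,0,0,0,0,0,0.6]}}

```text
time: 15.9
eef_pos: [0.6566, -0.0244, 0.0561]
ee_rot: [0.0, 0.972, 0.233, 0.0]
force: [-0.3, 0.2, 0.1]
grip_width: 0.0517
```

```bash
python3 st.py; python3 - <<'E'
from h import *
s,T,d=wrist()
a=imaging.get_image('side')
c=cv2.resize(d['frame'][150:400,195:445],(400,400)); e=cv2.resize(a['frame'][155:245,320:410],(400,400),interpolation=2)
cv2.imwrite('pics/s5.png',np.hstack([c,e])[:,:,::-1])
E
```

```text
15.9 [ 0.6566 -0.0244  0.0561] F [-0.29  0.17  0.05] M [ 0.    0.01 -0.07] w 0.0517 yaw 26.99 tilt [0. 0.] j6 0.992
```

View pics/s5.png

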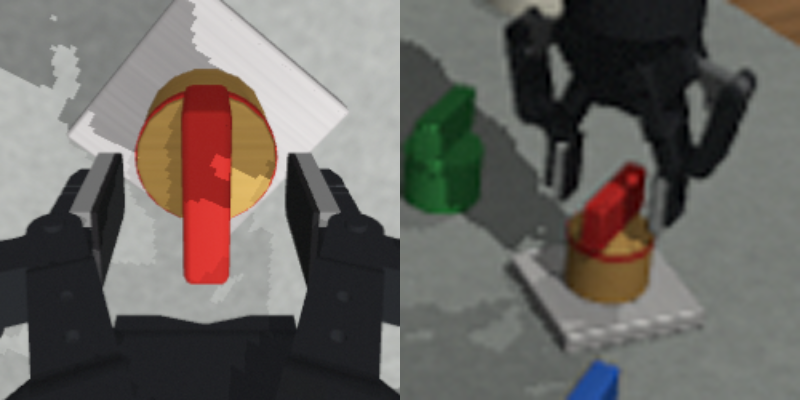

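Picture 10 shows the fingers open and clear of the bar, and the cap upright and flat on the foot. I'll retreat straight up.

Emit:
{"name": "carry_out", "arguments": {"commands": [0,0,-0.3,0,0,0,0.6,0,0,-0.6,0,0,0,0.6,0,0,-1,0,0,0,0.6,0,0,-1,0,0,0,0.6,0,0,-1,0,0,0,0.6,0,0,-1,0,0,0,0.6,0,0,-0.5,0,0,0,0.6,0,0,0,0,0,0,0.6,0,0,0,0,0,0,0.6]}}

```text
time: 16.75
eef_pos: [0.6567, -0.0244, 0.2192]
ee_rot: [0.0, 0.972, 0.233, 0.001]
force: [-0.4, -0.3, -0.9]
grip_width: 0.0508
```

```bash
python3 st.py; python3 - <<'E'
from h import *
a=imaging.get_image('side');b=imaging.get_image('scene')
e=cv2.resize(a['frame'][150:250,320:420],(400,400),interpolation=2);f=cv2.resize(b['frame'][170:270,230:330],(400,400),interpolation=2)
cv2.imwrite('pics/s6.png',np.hstack([f,e])[:,:,::-1])
E
```

```text
16.75 [ 0.6567 -0.0244  0.2192] F [-0.4  -0.29 -0.89] M [-0.05 -0.   -0.02] w 0.0508 yaw 27.0 tilt [ 0.0018 -0.0002] j6 0.992
```

View pics/s6.png

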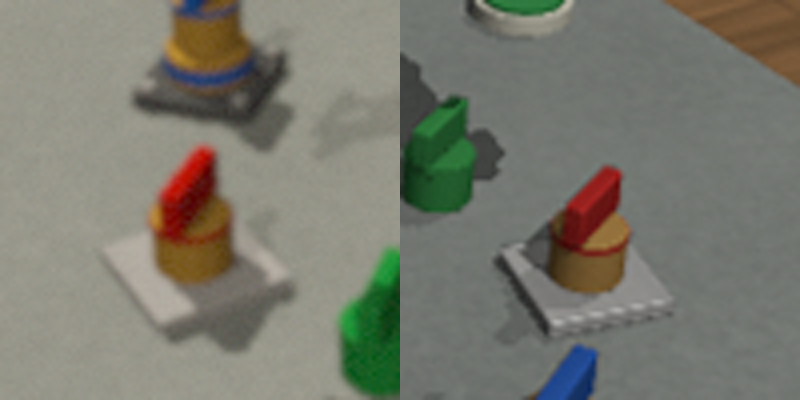

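Both views show the cap upright and flat on the stud's foot, with the gripper well clear. I'm handing the job in.

```bash
python3 -c "
from bench import env
print(env.sign_off())"
```

```text
the job is handed in; nothing more can be done
None
```

The red cap is off the fuel outlet and parked upright on the plain stud. It is released, and the gripper stands about 10 cm above it. The job was handed in at about 17 s.

- **Unscrewing:** I turned the cap 168° clockwise, following its climb of about 0.65 mm per 6°. The vertical tool force at the readings stayed between about −7 and +6.5 N. The −7 N came once when I rose slightly ahead of the thread, and I corrected it straight away. After the turn the tool carried only the cap's weight, and a gentle 5 mm lift met no vertical resistance, with about 3 N sideways.
- **Grip:** when the fingers closed they pressed down on the cap with about 6.5 N. I eased that before turning, but it may have taken up some of the axial play for a moment.
- **Parking:** the cap went down over the post with no force until it seated at TCP height 0.0562 m. That is within about 2 mm of my estimate, which came from the stated rim height.
- **Last checks:** the final scene and side views show the cap upright and flat on the foot, and no contact force on the tool. The blue cap and the green decoy look untouched in those crops. I did not re-check the jar, pot or paddle; the arm did not go near them at low height.
- **Disagreements:** the three-view silhouette fit gave a wrong bar angle (22°), so I used the wrist view (about 14°), and the grasp confirmed it. Just before lowering, the side view differed by about 1 px from the wrist estimate, so I shifted about 1.5 mm.

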